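# Set a piece of square tube in the stop fence

### The job

Push the longer piece of square steel tube along the bench, without lifting it, until its long side lies flat against the fence in the space between the fixed stop and the sliding jaw. Push the jaw along the fence to close that space, so that the tube ends up against the fence and trapped end to end between stop and jaw with no gaps. Leave the other things on the bench where they are.

Things in the scene. Friction and masses are not known exactly. Their poses are not given: they have to be found in the camera images.
- tube: the longer piece of square steel tube, 40 x 40 mm outside, 3 mm wall, 100 mm long, open ends, 0.28 to 0.42 kg, lying loose on the bench on the robot's side of the fence, skewed by up to about 30 degrees and often not in front of the middle of the space. Origin under its centre, on the bench; its y axis runs along its length, z up.
- tube_center (a point): the centre of that tube, 20 mm above its underside; same axes
- fence: dark steel stop fence bolted to the bench (cannot move): a straight bar 310 mm long, 24 mm thick, 44 mm high. Origin on the bench, on the face towards the robot, midway between the stop and the fully open jaw. x points square to the fence, away from the robot; y along it to the robot's left. It runs from y = -135 to +175 mm.
- corner (a point): the inside corner on the bench where the fence's face meets the stop's inner face (fence frame x = 0, y = -90 mm); same axes as the fence. The fixed stop is a block in one piece with the fence near its right end, 44 mm high, reaching from this point 45 mm towards the robot (x = -45 to 0) and 30 mm to the right (y = -30 to 0)
- jaw (a joint): travel of the bright steel jaw that slides along the fence: 0 = fully open (180 mm between stop and jaw), grows to 0.10 m as the jaw is pushed to the right, towards the stop; at 0.080 it is 100 mm from the stop. Friction of about 3 N, it stays where it is left; no spring.
- jaw_face (a point): on the jaw's inner face (the one towards the stop), 20 mm above the bench, in line with the fence's face; same axes as the fence. The jaw is a block 30 mm wide (y = 0 to +30 mm from here), standing out 46 mm from the fence towards the robot (x = -46 to -1 mm), its top 62 mm above the bench; a saddle reaches from its top back over the fence.
- short_tube: short offcut of square steel tube, 30 x 30 mm, 55 mm long, lying; origin under its centre. Bystander
- pipe_piece: short piece of round pipe, 48 mm across, 45 mm tall, standing on end; origin under its centre. Bystander
- nut: square brass nut 36 x 36 x 19 mm lying flat; origin under its centre. Bystander
- hammer: hammer lying at the left of the bench; origin near the middle of its length. Bystander
- wrench: steel wrench lying behind the fence; origin near the middle of its length. Bystander
- oil: yellow plastic oil bottle, 60 mm across, 150 mm tall, far to the left; origin under its centre. Bystander
- tin: grey tin, 74 mm across, 90 mm tall, far to the right; origin under its centre. Bystander
Things that resemble listed ones, but are neither listed nor needed, are in the scene too. Leave any blue or turquoise look-alike of the tube alone.

How it is judged:
At the end, for the whole second after the job is handed in: The longer tube lies on the bench with its long side within 3.5 mm of the fence and parallel to it within 0.04 rad, its right end within 3.5 mm of the stop, the jaw no more than 104 mm from the stop (within 4 mm of the tube's other end), all at rest (x of tube_center in the frame of corner between -0.0235 and -0.017 m and y of tube_center in the frame of corner between 0.047 and 0.0535 m and angle between the y axis of tube and the y axis of corner, either way round below 0.04 rad and y of jaw_face in the frame of corner below 0.104 m and height (world z) of tube_center below 0.024 m and angle between tube's own z axis and vertical below 0.06 rad and linear speed of tube below 0.01 m/s and velocity of joint jaw below 0.01 m/s); the robot touches nothing.
It fails at once if the tube is lifted off the bench (more than 8 mm) (height (world z) of tube_center above 0.028 m).
It fails at once if the tube is tipped over (angle between tube's own z axis and vertical above 0.3 rad).
It fails at once if another thing on the bench is moved by more than 20 mm (distance of any of short_tube, pipe_piece, nut, hammer, wrench, oil, tin from where it was at the start of the episode above 0.02 m).
It also fails if it takes over 51 s, if anything falls off the work surface, if the arm or the gripper's body presses on something with over 40 N, if the wrist force passes 120 N, or if a joint passes its speed limit or range.

### The arm

A 6-joint arm with a two-finger parallel gripper is mounted at the origin on the work surface. World frame = base frame: x ahead of the robot, y to its left, z up, the work surface at z = 0. Lengths are in m, angles in rad, forces in N, time in s.
With the tool pointing down it reaches from about 0.35 to 0.725 m from the base axis. Payload 4.3 kg.
Tool frame: the origin (TCP) lies at the very end of the fingers, on their centre line; the grasp point (between the pads) lies 19 mm behind it; z points along the fingers, x is the direction in which the jaws open and shut, and the axes are right-handed (so a half turn about z gives the same grasp; the last joint's range is limited). The gripper opens to 85 mm and grips with 20 to 120 N. Pads are 22 mm wide; open, the fingers measure 114 mm over their backs; the gripper's body (76 mm by 85 mm) begins 54 mm behind the grasp point. The pads swing forward as they close: fully open they stand 13 mm farther back than shut.
Start: joints at [-1.291, 0.377, 0.081, 1.274, 0, 1.46], TCP at [0.219, -0.532, 0.231] pointing down, gripper open.
Joint ranges: [-2.72, 2.72], [-0.84, 1.66], [-1.02, 1.22], [-1.77, 2.12], [-1.37, 1.28], [-3.14, 3.14]. Speed limits (rad/s): [2.57, 2.57, 3.14, 3.14, 3.14, 3.14].

### API

Orientations are given as a rotation vector (axis times angle).
In Python, from cell import readout, viewer, job_done gives the robot as it stands.
- The arm moves only by the tool play_rows, never from a script. Its argument "plan" is a list of rows, each a list of 2 entries, a list of its own where there are three numbers: the shift along the tool's x, y, z in m, then the turn about the tool's z in rad. In form: [[[dx, dy, dz], spin], ...]. A call has 1 to 5 rows; each row is the pose to reach, as a shift and turn from the pose measured when the call began, along the tool's axes at that moment; what a row does not reach only later rows make up. A row lasts 1/8 s, in which the tool goes at most 62.5 mm and 10.7 degrees, less where a joint would pass 70% of its speed; a pose out of reach is approached as far as the arm can. A call with a gripper value outside its range is refused whole. "claw" is the opening, from 0 (shut) to 1 (fully open), set as the call begins (left out, the last holds). The fingers move at their own pace and stop on an object; "squeeze" is the grip in N (left out, the last holds). Time passes only in rows, so rows that repeat a pose let the fingers close. It gives the time, the measured TCP pose, the force and the opening at its end, in the units of the state.
- readout.get_state(): the state, without advancing time (a new reading comes with each control period).
- viewer.get_image(name): name is "side" or "top"; returns a dict with "frame" (420x560x3 uint8, blue, green, red), "mtx" (3x3 intrinsics, pixels), "camera_from_world" (4x4, takes a point from world to camera coordinates). Camera axes: x right, y down, z forward; pixel columns grow to the right and rows downward; lengths in m; the calibration is good to about 2 mm. A picture is of the moment at which its call begins. There is no depth.
- job_done(): hands the job in, once; it reports no verdict.
The state is a dict: "time": time; "joints": joint angles; "dq": joint speeds; "joint_torque": joint torques, N m; "eef_pos": TCP position; "tool_rot": TCP orientation; "force": force on the tool from outside, world axes, zero at the start; "ft_torque": the same for the moment, N m; "finger_gap": finger opening in m.
Only numpy, scipy, OpenCV 4.12 (cv2) and the standard library are available. Lean on these libraries where they do the work, as an engineer would, in place of code of your own. Each camera call takes 0.05 s, during which the arm holds its last target. There are 200 camera calls.

## Working session

There is one attempt and no reset: what is moved stays moved. The work goes in short steps, Python scripts to look and compute and a tool call to move; the robot and the scene stay as the last step left them, time stands still between calls to the robot, and variables do not carry over. Pictures are saved under pics/ and viewed, about 8 in all and at most 12, crops included, and the job is handed in when it is done.

Besides the shell and the picture viewer there is one more tool, called after "Emit:" in YAML: its name, and indented under it one key for each argument. play_rows: Moves the arm, as the interface text tells. Its arguments: {"type":"object","properties":{"plan":{"type":"array"},"claw":{"type":"number"},"squeeze":{"type":"number"}},"required":["plan"]}

```bash
mkdir -p pics; ls; cat > h.py <<'E'
import numpy as np, cv2
from cell import readout, viewer, job_done
def shot(name, fn):
    d=viewer.get_image(name); cv2.imwrite('pics/'+fn,d['frame']); np.savez('pics/'+fn+'.npz',K=d['mtx'],T=d['camera_from_world']); return d
def ray(d,uv,z):
    K=np.array(d['mtx']);T=np.array(d['camera_from_world']);R=T[:3,:3];t=T[:3,3]
    c=-R.T@t; v=R.T@np.linalg.inv(K)@np.array([*uv,1.]); return c+v*(z-c[2])/v[2]
def proj(d,p):
    K=np.array(d['mtx']);T=np.array(d['camera_from_world']); q=K@(T[:3,:3]@np.array(p)+T[:3,3]); return q[:2]/q[2]
def load(fn):
    z=np.load('pics/'+fn+'.npz'); return dict(mtx=z['K'],camera_from_world=z['T'])
E
python3 - <<'E'
from h import *
a=shot('top','t0.png');b=shot('side','s0.png')
for d in(a,b):
    T=d['camera_from_world'];print(-T[:3,:3].T@T[:3,3],T[2,:3])
print(readout.get_state())
E
```

```text
pics
[0.47376368 0.01216416 1.54301648] [ 0.07637062  0.0043762  -0.9970699 ]
[ 0.51265824 -0.71865709  0.88673004] [ 0.0795083   0.64599748 -0.75918752]
{'time': 0.1, 'joints': array([-1.29131260e+00,  3.78016390e-01,  7.97706295e-02,  1.27441607e+00,
        3.92456840e-05,  1.46049721e+00]), 'dq': array([ 0.00103434, -0.00185859,  0.00393253,  0.00028552, -0.00088435,
        0.00060034]), 'joint_torque': array([ 5.99664218e-04, -4.64694571e+01,  2.70582515e+01,  1.20894660e-02,
       -1.10932142e-04,  1.49127806e-05]), 'eef_pos': array([ 0.21834641, -0.5312921 ,  0.23044357]), 'tool_rot': array([-2.60856626e+00,  1.74849546e+00,  2.19910055e-03]), 'force': array([ 0.22235113, -0.92114551, -0.4124483 ]), 'ft_torque': array([-0.10351656, -0.00390147, -0.00134028]), 'finger_gap': 0.08543708103742802}
```

View pics/t0.png

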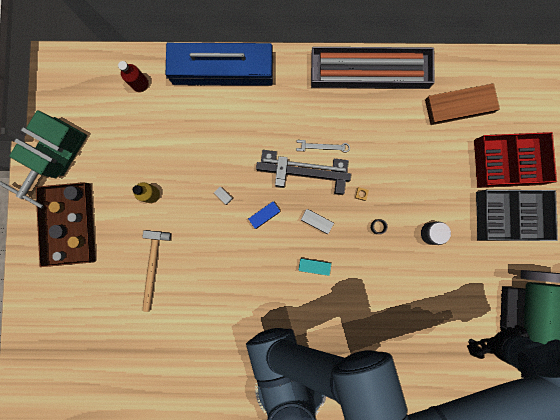

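View pics/s0.png

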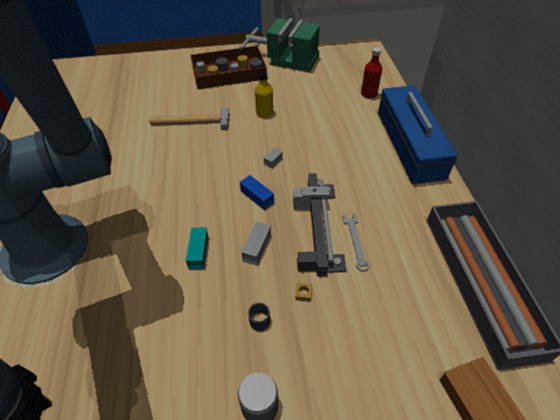

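The top view shows the grey tube at about (317,221), the fence at (300,172), the bright jaw at (281,172) and the stop at (341,180). The blue and turquoise tubes are at (264,215) and (314,266). The side view agrees. I'll enlarge both to measure.

```bash
python3 - <<'E'
import cv2
a=cv2.imread('pics/t0.png')[135:245,240:390];cv2.imwrite('pics/t0c.png',cv2.resize(a,None,fx=5,fy=5,interpolation=cv2.INTER_CUBIC))
a=cv2.imread('pics/s0.png')[165:285,230:370];cv2.imwrite('pics/s0c.png',cv2.resize(a,None,fx=5,fy=5,interpolation=cv2.INTER_CUBIC))
E
```

```text
(no output)
```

View pics/t0c.png

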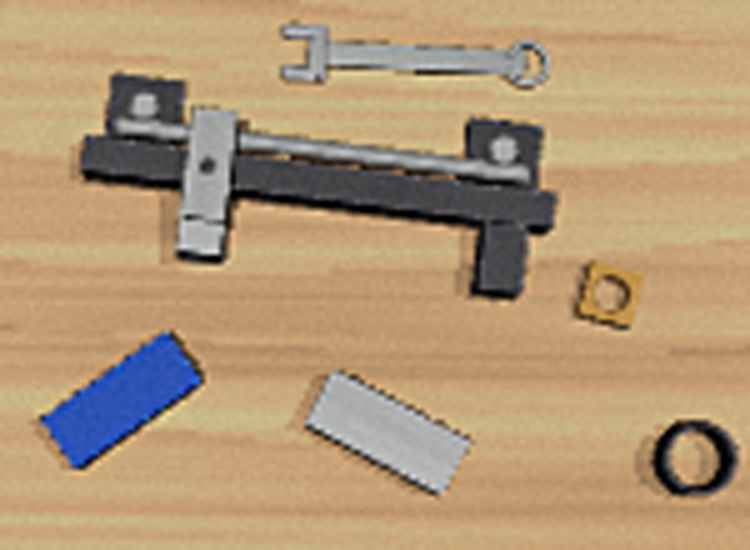

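View pics/s0c.png

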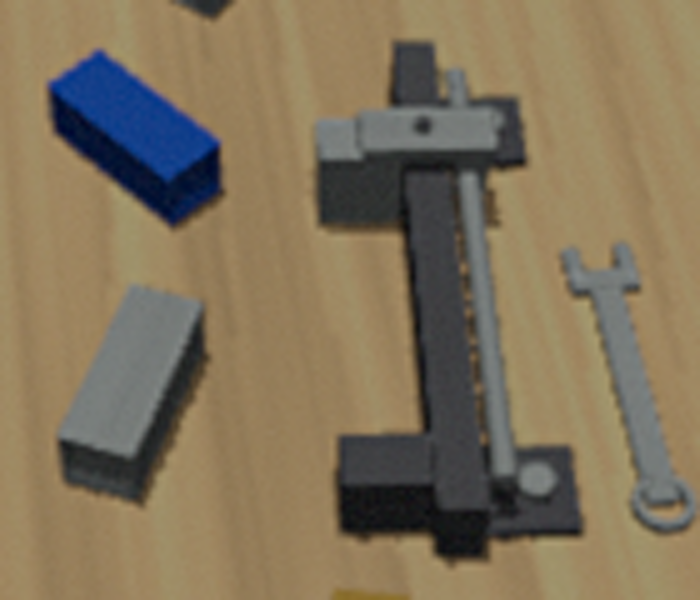

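The top crop shows the tube's top corners at (337,371), (470,440), (438,494) and (305,425), with clear stop and fence corners. The side crop shows matching corners. I'll fit the poses to both views.

```bash
cat > fit.py <<'E'
from h import *
from scipy.optimize import least_squares
T=load('t0.png');S=load('s0.png')
ct=lambda X:((np.array(X)+.5)/5-.5+[240,135]); cs=lambda X:((np.array(X)+.5)/5-.5+[230,165])
def fit(pts,x0):  # pts: (cam,pix,local xyz)
    def w(p,l): c,s=np.cos(p[2]),np.sin(p[2]); return [p[0]+c*l[0]-s*l[1],p[1]+s*l[0]+c*l[1],l[2]]
    f=lambda p:np.concatenate([proj(c,w(p,l))-u for c,u,l in pts])
    r=least_squares(f,x0,loss='soft_l1');return r.x,r.fun.reshape(-1,2)
E
python3 - <<'E'
from fit import *
h=.02;l=.05
tube=[(T,ct((337,371)),(h,l,.04)),(T,ct((470,440)),(h,-l,.04)),(T,ct((438,494)),(-h,-l,.04)),(T,ct((305,425)),(-h,l,.04))]
tubeS=[(S,cs((133,285)),(-h,l,.04)),(S,cs((203,303)),(h,l,.04)),(S,cs((138,457)),(h,-l,.04)),(S,cs((62,437)),(-h,-l,.04))]
fen=[(T,ct((83,178)),(0,.175,.044)),(T,ct((552,231)),(0,-.135,.044)),(T,ct((83,135)),(.024,.175,.044)),(T,ct((556,193)),(.024,-.135,.044)),
(T,ct((473,292)),(-.045,-.09,.044)),(T,ct((521,296)),(-.045,-.12,.044))]
fenS=[(S,cs((340,437)),(-.045,-.09,.044)),(S,cs((341,487)),(-.045,-.12,.044)),(S,cs((395,42)),(0,.175,.044)),(S,cs((435,42)),(.024,.175,.044)),(S,cs((488,507)),(.024,-.135,.044)),(S,cs((436,513)),(0,-.135,.044))]
for n,a,b,x0 in(('tube',tube,tubeS,[.45,0,-.4]),('fence',fen,fenS,[.55,0,-.1])):
    for q in(a,b,a+b):
        x,r=fit(q,x0);print(n,x.round(4),np.abs(r).max().round(2))
    X=x
c,s=np.cos(X[2]),np.sin(X[2])
def F(p): d=np.array(p)[:2]-X[:2]; return np.array([c*d[0]+s*d[1],-s*d[0]+c*d[1]]).round(4)
for n,u,z in(('jawTopFL',(180,250),.062),('jawTopFR',(224,256),.062),('nut',(610,292),.019),('pipe',(693,458),.045),('blue1',(203,378),.04),('blue2',(170,333),.04)):
    p=ray(T,ct(u),z);print(n,p.round(4),F(p))
for n,u in(('short',(223,195)),('teal',(314,266))):
    p=ray(T,u,.03);print(n,p.round(4),F(p))
E
```

```text
tube [ 0.5357 -0.081  -0.4772] 0.8
tube [ 0.5388 -0.0838 -0.4567] 0.57
tube [ 0.5376 -0.0827 -0.4634] 1.49
fence [ 0.6821 -0.0531 -0.1125] 1.07
fence [ 0.6851 -0.0568 -0.1211] 0.8
fence [ 0.6841 -0.0553 -0.1179] 1.68
jawTopFL [0.6505 0.0533 0.062 ] [-0.0461  0.1039]
jawTopFR [0.6468 0.0252 0.062 ] [-0.0465  0.0755]
nut [ 0.63   -0.2282  0.019 ] [-0.0334 -0.1781]
pipe [ 0.5206 -0.2769  0.045 ] [-0.1362 -0.2393]
blue1 [0.57   0.0383 0.04  ] [-0.1243  0.0795]
blue2 [0.599  0.0599 0.04  ] [-0.098   0.1044]
short [0.6188 0.2255 0.03  ] [-0.0978  0.2712]
teal [ 0.3913 -0.0721  0.03  ] [-0.2888 -0.0512]
```

```bash
cat > go.py <<'E'
import sys
from h import *
from scipy.spatial.transform import Rotation as R
st=readout.get_state();M=R.from_rotvec(st['tool_rot']).as_matrix();P=np.array(st['eef_pos'])
yaw=np.arctan2(M[1,0],M[0,0])
FX=np.array([.6841,-.0553]);FA=-.1179
def W(fx,fy): c,s=np.cos(FA),np.sin(FA); return FX+[c*fx-s*fy,s*fx+c*fy]
def F(p): d=np.array(p)[:2]-FX;c,s=np.cos(FA),np.sin(FA); return np.array([c*d[0]+s*d[1],-s*d[0]+c*d[1]])
def rel(x,y,z,xaxis_ang=None):
    d=M.T@(np.array([x,y,z])-P); sp=0
    if xaxis_ang is not None:
        sp=-((xaxis_ang-yaw+np.pi/2)%np.pi-np.pi/2)   # tool z down: positive spin is negative world yaw
    return d.round(4),round(sp,4)
if __name__=='__main__':
    print('t',st['time'],'P',P.round(4),'yaw',yaw.round(4),'F',F(P).round(4),'force',np.round(st['force'],1),'gap',round(st['finger_gap'],4),'q6',st['joints'][5].round(3))
    print('tool x',M[:,0].round(3),'tool y',M[:,1].round(3),'z',M[:,2].round(3))
E
python3 - <<'E'
from go import *
a=np.pi/2-.4634
print(yaw,M.round(3)); c=np.array([.5376,-.0827]);ax=np.array([np.cos(a),np.sin(a)])
p=c-.095*ax; print(p,rel(*p,.10,a)); print('fence axis spin',rel(0,0,0,np.pi/2+FA)[1])
E
```

```text
-1.1810132969467262 [[ 0.38  -0.925 -0.   ]
 [-0.925 -0.38   0.002]
 [-0.002 -0.    -1.   ]]
[ 0.49513575 -0.1676811 ] (array([-0.2309, -0.3942,  0.131 ]), np.float64(0.8532))
fence axis spin 0.5077
```

Emit:
play_rows:
  plan:
    - [[-0.03,-0.05,0],-0.18]
    - [[-0.06,-0.1,0],-0.36]
    - [[-0.09,-0.15,0],-0.54]
    - [[-0.12,-0.2,0],-0.72]
    - [[-0.15,-0.25,0],-0.9]
  claw: 0

```text
time: 0.72
eef_pos: [0.3932, -0.2958, 0.2305]
tool_rot: [-3.11, 0.431, 0.002]
force: [0.9, -0.5, -0.1]
finger_gap: 0.0
```

```bash
python3 go.py; python3 - <<'E'
from go import *
print(rel(.4951,-.1677,.10,1.107))
E
```

```text
t 0.725 P [ 0.3932 -0.2958  0.2305] yaw -0.2753 F [-0.2606 -0.273 ] force [ 0.9 -0.5 -0.1] gap 0.0 q6 1.072
tool x [ 0.962 -0.272 -0.001] tool y [-0.272 -0.962 -0.002] z [-0.001  0.002 -1.   ]
(array([ 0.0634, -0.1507,  0.1306]), np.float64(-1.3823))
```

Emit:
play_rows:
  plan:
    - [[0.015,-0.04,0.03],-0.18]
    - [[0.03,-0.08,0.06],-0.36]
    - [[0.045,-0.12,0.09],-0.54]
    - [[0.063,-0.151,0.13],-0.72]
    - [[0.063,-0.151,0.13],-0.9]

```text
time: 1.35
eef_pos: [0.4932, -0.164, 0.0969]
tool_rot: [-2.978, -0.977, 0.008]
force: [-0.4, 0.1, -0.2]
finger_gap: -0.0003
```

```bash
python3 go.py; python3 - <<'E'
from go import *
print(rel(.4951,-.1677,.012,1.107))
E
```

```text
t 1.35 P [ 0.4932 -0.164   0.0969] yaw 0.6343 F [-0.1768 -0.1304] force [-0.4  0.1 -0.2] gap -0.0003 q6 0.492
tool x [ 0.805  0.593 -0.002] tool y [ 0.593 -0.805 -0.009] z [-0.007  0.006 -1.   ]
(array([-0.0005,  0.0049,  0.0848]), np.float64(-0.4727))
```

Emit:
play_rows:
  plan:
    - [[0,0.005,0],-0.18]
    - [[0,0.005,0.0],-0.36]
    - [[0,0.005,0.03],-0.473]
    - [[0,0.005,0.06],-0.473]
    - [[0,0.005,0.08],-0.473]

```text
time: 1.98
eef_pos: [0.4944, -0.167, 0.0151]
tool_rot: [-2.663, -1.646, 0.007]
force: [-0.2, 0.8, -0.1]
finger_gap: -0.0001
```

```bash
python3 go.py
```

```text
t 1.975 P [ 0.4944 -0.167   0.0151] yaw 1.1074 F [-0.1752 -0.1332] force [-0.2  0.8 -0.1] gap -0.0001 q6 0.015
tool x [0.447 0.895 0.002] tool y [ 0.894 -0.447 -0.011] z [-0.009  0.007 -1.   ]
```

Emit:
play_rows:
  plan:
    - [[0.012,0,0],0]
    - [[0.024,0,0],0]
    - [[0.034,0,0],0]
    - [[0.042,0,0],0]
    - [[0.05,0,0],0]

```text
time: 2.6
eef_pos: [0.5176, -0.1226, 0.016]
tool_rot: [-2.665, -1.647, 0.007]
force: [-2.0, -3.0, 2.8]
finger_gap: -0.0001
```

Emit:
play_rows:
  plan:
    - [[0.008,0,0],0]
    - [[0.016,0,0],0]
    - [[0.022,0,0],0]
    - [[0.026,0,0],0]
    - [[0.026,0,0],0]

```text
time: 3.22
eef_pos: [0.5295, -0.0988, 0.016]
tool_rot: [-2.665, -1.648, 0.006]
force: [-0.7, -1.5, 0.5]
finger_gap: 0.0003
```

Emit:
play_rows:
  plan:
    - [[-0.01,0,0],0]
    - [[-0.03,0,0],0]
    - [[-0.05,0,-0.02],0]
    - [[-0.06,0,-0.06],0]
    - [[-0.06,0,-0.1],0]

```text
time: 3.85
eef_pos: [0.5019, -0.1547, 0.1165]
tool_rot: [-2.666, -1.643, 0.007]
force: [0.2, 0.8, -0.1]
finger_gap: -0.0
```

```bash
python3 go.py; python3 - <<'E'
from h import *
shot('top','t1.png');shot('side','s1.png')
a=cv2.imread('pics/t1.png')[135:255,240:390];b=cv2.imread('pics/s1.png')[165:285,230:370]
r=lambda a:cv2.resize(a,(400,int(400*a.shape[0]/a.shape[1])),interpolation=cv2.INTER_CUBIC)
a,b=r(a),r(b);h=max(len(a),len(b));p=lambda a:cv2.copyMakeBorder(a,0,h-len(a),0,0,0)
cv2.imwrite('pics/v1.png',np.hstack([p(a),p(b)]))
E
```

```text
t 3.85 P [ 0.5019 -0.1547  0.1165] yaw 1.1049 F [-0.1693 -0.1201] force [ 0.2  0.8 -0.1] gap -0.0 q6 0.045
tool x [0.449 0.893 0.001] tool y [ 0.893 -0.449 -0.011] z [-0.009  0.006 -1.   ]
```

View pics/v1.png

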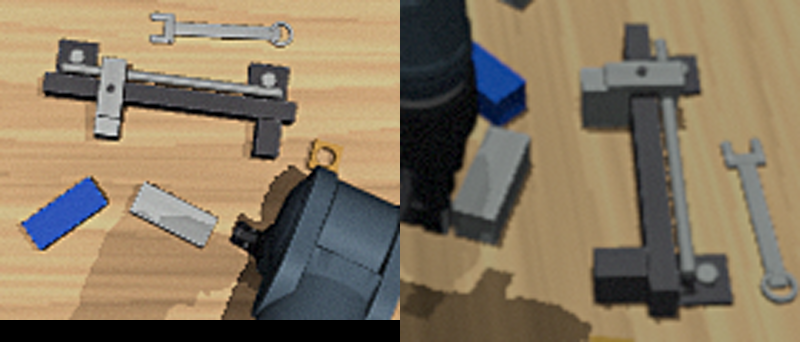

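The left panel shows the tube moved left with its skew kept: its top corners are at about (145,181), (218,217), (203,247) and (129,211). There is still a gap to the blue tube.

```bash
python3 - <<'E'
from fit import *
import go
T1=load('t1.png');k=150/400
c1=lambda X:(np.array(X)+.5)*k-.5+[240,135]
h=.02;l=.05
x,r=fit([(T1,c1((145,181)),(h,l,.04)),(T1,c1((218,217)),(h,-l,.04)),(T1,c1((203,247)),(-h,-l,.04)),(T1,c1((129,211)),(-h,l,.04))],[.55,-.04,-.46])
print(x,np.abs(r).max(),go.F(x))
for b in(.045,.10):
    q=x[:2]+[.0015,-.0015]; a=np.pi/2-.463
    n=np.array([np.sin(a),-np.cos(a)]); p=q-b*n; print(p,go.rel(*p,.1165,a),go.rel(*p,.012,a))
E
```

```text
[ 0.55529316 -0.04138076 -0.45156191] 0.38507462420312777 [-0.12954992 -0.00132856]
[ 0.51653091 -0.02278222] (array([ 0.1237, -0.0501,  0.0041]), np.float64(-0.002)) (array([ 0.1235, -0.05  ,  0.1086]), np.float64(-0.002))
[0.4673215  0.00178266] (array([ 0.1236, -0.1051,  0.0042]), np.float64(-0.002)) (array([ 0.1233, -0.105 ,  0.1087]), np.float64(-0.002))
```

Emit:
play_rows:
  plan:
    - [[0.05,-0.055,0],0]
    - [[0.1,-0.055,0],0]
    - [[0.124,-0.055,0.0],0]
    - [[0.124,-0.055,0.05],0]
    - [[0.124,-0.055,0.106],0]
  claw: 0.55

```text
time: 4.58
eef_pos: [0.5132, -0.0206, 0.0138]
tool_rot: [-2.673, -1.65, -0.005]
force: [1.1, -0.0, -0.9]
finger_gap: 0.0472
```

Emit:
play_rows:
  plan:
    - [[0,0.005,0.003],0]
    - [[0,0.01,0.003],0]
    - [[0,0.016,0.003],0]
    - [[0,0.02,0.003],0]
    - [[0,0.024,0.003],0]

```text
time: 5.2
eef_pos: [0.5348, -0.0312, 0.0117]
tool_rot: [-2.673, -1.65, -0.006]
force: [-3.4, 1.8, 2.1]
finger_gap: 0.0467
```

```bash
python3 go.py; python3 - <<'E'
from go import *
P0=F(P); 
for f,x,y,da in((.33,-.12,-.018,.13),(.66,-.09,-.02,.26),(1,-.066,-.022,.346)):
    w=W(x,y);print(rel(*w,P[2]),-da)
print(rel(0,0,0,np.pi/2+FA)[1])
E
```

```text
t 5.2 P [ 0.5348 -0.0312  0.0117] yaw 1.1062 F [-0.1511  0.0063] force [-3.4  1.8  2.1] gap 0.0467 q6 0.286
tool x [0.448 0.894 0.003] tool y [ 0.894 -0.448  0.002] z [ 0.003  0.002 -1.   ]
(array([-0.0123,  0.0375,  0.    ]), 0) -0.13
(array([-0.004 ,  0.0664,  0.0001]), 0) -0.26
(array([0.0023, 0.0897, 0.0001]), 0) -0.346
-0.3467
```

Emit:
play_rows:
  plan:
    - [[0.0,0.01,0],-0.043]
    - [[0.001,0.02,0],-0.086]
    - [[0.002,0.03,0],-0.13]
    - [[0.0035,0.04,0],-0.173]
    - [[0.0055,0.05,0],-0.216]

```text
time: 5.82
eef_pos: [0.5821, -0.049, 0.012]
tool_rot: [2.478, 1.931, 0.005]
force: [-2.3, 0.4, 1.6]
finger_gap: 0.0467
```

```bash
python3 go.py; python3 - <<'E'
from go import *
print(rel(*W(-.07,-.008),P[2],np.pi/2+FA))
E
```

```text
t 5.825 P [ 0.5821 -0.049   0.012 ] yaw 1.3236 F [-0.102  -0.0058] force [-2.3  0.4  1.6] gap 0.0467 q6 0.053
tool x [0.245 0.97  0.002] tool y [ 0.97  -0.245  0.002] z [ 0.002  0.002 -1.   ]
(array([0.0019, 0.0321, 0.0001]), np.float64(-0.1293))
```

Emit:
play_rows:
  plan:
    - [[0.0,0.009,0],-0.043]
    - [[0.001,0.018,0],-0.086]
    - [[0.002,0.026,0],-0.129]
    - [[0.002,0.032,0],-0.129]
    - [[0.003,0.037,0],-0.129]

```text
time: 6.45
eef_pos: [0.6187, -0.0554, 0.012]
tool_rot: [2.349, 2.085, 0.004]
force: [-2.4, 0.4, 0.7]
finger_gap: 0.0468
```

```bash
python3 go.py; python3 - <<'E'
from h import *
shot('top','t2.png');shot('side','s2.png')
a=cv2.imread('pics/t2.png')[135:255,240:390];b=cv2.imread('pics/s2.png')[165:285,230:370]
r=lambda a:cv2.resize(a,(400,int(400*a.shape[0]/a.shape[1])),interpolation=cv2.INTER_CUBIC)
a,b=r(a),r(b);h=max(len(a),len(b));p=lambda a:cv2.copyMakeBorder(a,0,h-len(a),0,0,0)
cv2.imwrite('pics/v2.png',np.hstack([p(a),p(b)]))
E
```

```text
t 6.45 P [ 0.6187 -0.0554  0.012 ] yaw 1.4518 F [-0.0649 -0.0078] force [-2.4  0.4  0.7] gap 0.0468 q6 -0.073
tool x [0.119 0.993 0.002] tool y [ 0.993 -0.119  0.002] z [ 0.002  0.001 -1.   ]
```

View pics/v2.png

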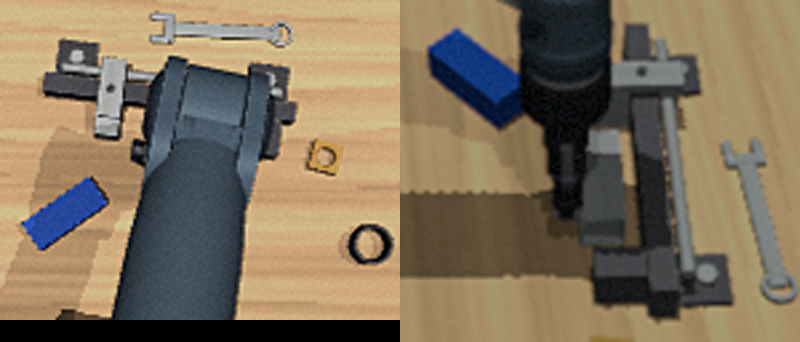

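The side panel shows the tube parallel to the fence, a small gap short of it and clear of the stop. Next I'll push gently until it touches the fence.

Emit:
play_rows:
  plan:
    - [[0,0.003,0],0]
    - [[0,0.006,0],0]
    - [[0,0.009,0],0]
    - [[0,0.011,0],0]
    - [[0,0.013,0],0]

```text
time: 7.18
eef_pos: [0.6324, -0.0569, 0.0122]
tool_rot: [2.348, 2.085, 0.005]
force: [-1.6, 0.3, -0.0]
finger_gap: 0.0469
```

Emit:
play_rows:
  plan:
    - [[0,0.001,0],0]
    - [[0,0.002,0],0]
    - [[0,0.003,0],0]
    - [[0,0.004,0],0]
    - [[0,0.004,0],0]

```text
time: 7.8
eef_pos: [0.6332, -0.057, 0.012]
tool_rot: [-2.346, -2.084, 0.001]
force: [-10.0, -0.2, 6.9]
finger_gap: 0.0469
```

Emit:
play_rows:
  plan:
    - [[0,-0.015,0],0]
    - [[0,-0.035,0],0]
    - [[0,-0.04,-0.04],0]
    - [[0,-0.04,-0.09],0]
    - [[0,-0.04,-0.12],0]

```text
time: 8.43
eef_pos: [0.5961, -0.0529, 0.1355]
tool_rot: [2.348, 2.085, 0.005]
force: [-0.4, -0.1, -0.5]
finger_gap: 0.0472
```

```bash
python3 go.py; python3 - <<'E'
from go import *
print(rel(*W(-.029,.148),P[2],np.pi/2+FA), rel(*W(-.029,.148),.03))
from h import *
shot('top','t3.png')
E
```

```text
t 8.425 P [ 0.5961 -0.0529  0.1355] yaw 1.4526 F [-0.0876 -0.008 ] force [-0.4 -0.1 -0.5] gap 0.0472 q6 -0.077
tool x [0.118 0.993 0.001] tool y [ 0.993 -0.118  0.003] z [ 0.004  0.001 -1.   ]
(array([0.156 , 0.0586, 0.0004]), np.float64(-0.0003)) (array([0.1559, 0.0582, 0.1059]), 0)
```

Emit:
play_rows:
  plan:
    - [[0.05,0.02,0],0]
    - [[0.1,0.04,0],0]
    - [[0.156,0.058,0.0],0]
    - [[0.156,0.058,0.05],0]
    - [[0.156,0.058,0.1],0]
  claw: 0

```text
time: 9.1
eef_pos: [0.6776, 0.0961, 0.0397]
tool_rot: [2.34, 2.082, 0.017]
force: [-0.4, 0.8, -0.6]
finger_gap: -0.0
```

```bash
python3 go.py
```

```text
t 9.1 P [0.6776 0.0961 0.0397] yaw 1.4544 F [-0.0242  0.1496] force [-0.4  0.8 -0.6] gap -0.0 q6 0.165
tool x [0.116 0.993 0.002] tool y [ 0.993 -0.116  0.014] z [ 0.014  0.    -1.   ]
```

Emit:
play_rows:
  plan:
    - [[-0.01,-0.004,0.008],0]
    - [[-0.022,-0.004,0.008],0]
    - [[-0.032,-0.004,0.008],0]
    - [[-0.042,-0.004,0.008],0]
    - [[-0.052,-0.004,0.008],0]

```text
time: 9.72
eef_pos: [0.6694, 0.0446, 0.0337]
tool_rot: [2.338, 2.081, 0.022]
force: [0.5, 4.4, 2.5]
finger_gap: 0.0
```

```bash
python3 go.py
```

```text
t 9.725 P [0.6694 0.0446 0.0337] yaw 1.4545 F [-0.0263  0.0975] force [0.5 4.4 2.5] gap 0.0 q6 0.088
tool x [0.116 0.993 0.003] tool y [ 0.993 -0.116  0.018] z [ 0.018  0.001 -1.   ]
```

Emit:
play_rows:
  plan:
    - [[-0.008,0,0],0]
    - [[-0.016,0,0],0]
    - [[-0.024,0,0],0]
    - [[-0.031,0,0],0]
    - [[-0.036,0,0],0]

```text
time: 10.35
eef_pos: [0.6654, 0.0094, 0.034]
tool_rot: [2.339, 2.082, 0.025]
force: [0.2, 6.6, 2.1]
finger_gap: 0.0003
```

```bash
python3 go.py
```

```text
t 10.35 P [0.6654 0.0094 0.034 ] yaw 1.4551 F [-0.0262  0.062 ] force [0.2 6.6 2.1] gap 0.0003 q6 0.032
tool x [0.115 0.993 0.005] tool y [ 0.993 -0.116  0.018] z [ 0.019  0.003 -1.   ]
```

Tube contact shows in the force (6.6 N). About 8 mm remain to the stop.

Emit:
play_rows:
  plan:
    - [[-0.002,0,0],0]
    - [[-0.004,0,0],0]
    - [[-0.005,0,0],0]
    - [[-0.006,0,0],0]
    - [[-0.007,0,0],0]

```text
time: 10.98
eef_pos: [0.6646, 0.0031, 0.034]
tool_rot: [2.339, 2.084, 0.027]
force: [1.5, 7.1, 0.6]
finger_gap: -0.0
```

Emit:
play_rows:
  plan:
    - [[-0.001,0,0],0]
    - [[-0.002,0,0],0]
    - [[-0.003,0,0],0]
    - [[-0.003,0,0],0]

```text
time: 11.48
eef_pos: [0.6646, 0.0031, 0.0341]
tool_rot: [2.339, 2.089, 0.035]
force: [1.7, 11.1, 0.3]
finger_gap: -0.0001
```

```bash
python3 go.py
```

```text
t 11.475 P [0.6646 0.0031 0.0341] yaw 1.458 F [-0.0263  0.0557] force [ 1.7 11.1  0.3] gap -0.0001 q6 0.016
tool x [0.113 0.994 0.013] tool y [ 0.993 -0.113  0.018] z [ 0.02   0.011 -1.   ]
```

Emit:
play_rows:
  plan:
    - [[-0.003,0,0],0]
    - [[-0.006,0,0],0]
    - [[-0.006,0,0],0]

```text
time: 11.85
eef_pos: [0.6645, 0.0032, 0.0343]
tool_rot: [-2.337, -2.095, -0.05]
force: [2.0, 18.4, 1.1]
finger_gap: 0.0002
```

Emit:
play_rows:
  plan:
    - [[0.01,0,0],0]
    - [[0.03,-0.005,0],0]
    - [[0.035,-0.01,-0.05],0]
    - [[0.035,-0.04,-0.1],0]
    - [[0.0,-0.06,-0.11],0]

```text
time: 12.48
eef_pos: [0.6042, 0.0084, 0.1474]
tool_rot: [2.332, 2.099, 0.056]
force: [1.1, -1.0, -0.6]
finger_gap: 0.0002
```

```bash
python3 go.py; python3 - <<'E'
from go import *
print(rel(*W(-.085,-.04),P[2],np.pi/2+FA), rel(*W(-.085,-.04),.012))
E
```

```text
t 12.475 P [0.6042 0.0084 0.1474] yaw 1.466 F [-0.0868  0.0538] force [ 1.1 -1.  -0.6] gap 0.0002 q6 0.002
tool x [0.105 0.994 0.024] tool y [ 0.994 -0.105  0.026] z [ 0.029  0.021 -0.999]
(array([-0.0938,  0.0006, -0.0023]), np.float64(0.0131)) (array([-0.0971, -0.0029,  0.1331]), 0)
```

Emit:
play_rows:
  plan:
    - [[-0.05,0,0],0.013]
    - [[-0.097,-0.002,0.02],0.013]
    - [[-0.097,-0.003,0.07],0.013]
    - [[-0.097,-0.003,0.11],0.013]
    - [[-0.097,-0.003,0.132],0.013]
  claw: 0.5

```text
time: 13.1
eef_pos: [0.5926, -0.0848, 0.0105]
tool_rot: [2.349, 2.085, 0.051]
force: [0.2, 0.2, 0.6]
finger_gap: 0.0426
```

```bash
python3 go.py
```

```text
t 13.1 P [ 0.5926 -0.0848  0.0105] yaw 1.4522 F [-0.0874 -0.04  ] force [0.2 0.2 0.6] gap 0.0426 q6 -0.143
tool x [0.118 0.993 0.024] tool y [ 0.993 -0.119  0.022] z [ 0.024  0.021 -0.999]
```

Emit:
play_rows:
  plan:
    - [[0,0.01,0],0]
    - [[0,0.02,0],0]
    - [[0,0.028,0],0]
    - [[0,0.032,0],0]
    - [[0,0.035,0],0]

```text
time: 13.72
eef_pos: [0.6281, -0.0891, 0.0119]
tool_rot: [2.348, 2.084, 0.051]
force: [-0.4, 0.2, 0.6]
finger_gap: 0.0428
```

Emit:
play_rows:
  plan:
    - [[0,0.001,0],0]
    - [[0,0.002,0],0]
    - [[0,0.003,0],0]
    - [[0,0.004,0],0]
    - [[0,0.005,0],0]

```text
time: 14.35
eef_pos: [0.6297, -0.089, 0.0114]
tool_rot: [-2.347, -2.083, -0.045]
force: [-10.6, 1.3, 8.2]
finger_gap: 0.0426
```

```bash
python3 go.py
```

```text
t 14.35 P [ 0.6297 -0.089   0.0114] yaw 1.4522 F [-0.0501 -0.0399] force [-10.6   1.3   8.2] gap 0.0426 q6 -0.134
tool x [0.118 0.993 0.024] tool y [ 0.993 -0.119  0.017] z [ 0.019  0.022 -1.   ]
```

Emit:
play_rows:
  plan:
    - [[0,-0.01,0],0]
    - [[0,-0.03,0],0]
    - [[0,-0.05,-0.04],0]
    - [[0,-0.1,-0.1],0]
    - [[0,-0.16,-0.15],0]

```text
time: 14.98
eef_pos: [0.4914, -0.0758, 0.1402]
tool_rot: [-2.348, -2.085, -0.048]
force: [0.1, 0.1, 0.9]
finger_gap: 0.0425
```

Emit:
play_rows:
  plan:
    - [[-0.05,-0.03,0],0]
    - [[-0.1,-0.06,0],0]
    - [[-0.15,-0.06,0],0]
    - [[-0.2,-0.06,0],0]
    - [[-0.25,-0.06,0],0]

```text
time: 15.6
eef_pos: [0.402, -0.3187, 0.1335]
tool_rot: [2.349, 2.084, 0.049]
force: [0.7, -0.0, 0.6]
finger_gap: 0.0428
```

```bash
python3 go.py; python3 - <<'E'
from h import *
shot('top','t4.png');shot('side','s4.png')
a=cv2.imread('pics/t4.png')[150:210,250:350];b=cv2.imread('pics/s4.png')[165:285,270:370]
r=lambda a,w:cv2.resize(a,(w,int(w*a.shape[0]/a.shape[1])),interpolation=cv2.INTER_CUBIC)
a,b=r(a,400),r(b,400);h=max(len(a),len(b));p=lambda a:cv2.copyMakeBorder(a,0,h-len(a),0,0,0)
cv2.imwrite('pics/v4.png',np.hstack([p(a),p(b)]))
E
```

```text
t 15.6 P [ 0.402  -0.3187  0.1335] yaw 1.4519 F [-0.2491 -0.2948] force [ 0.7 -0.   0.6] gap 0.0428 q6 -0.694
tool x [0.119 0.993 0.022] tool y [ 0.993 -0.119  0.021] z [ 0.024  0.02  -1.   ]
```

View pics/v4.png

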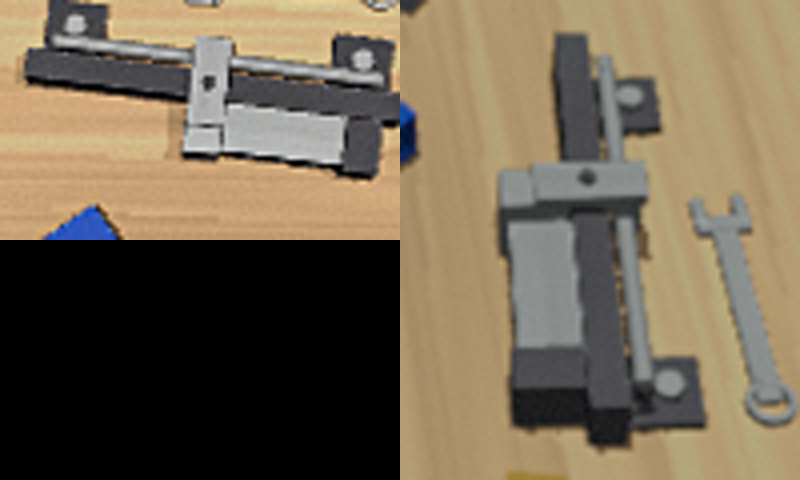

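View pics/t4.png

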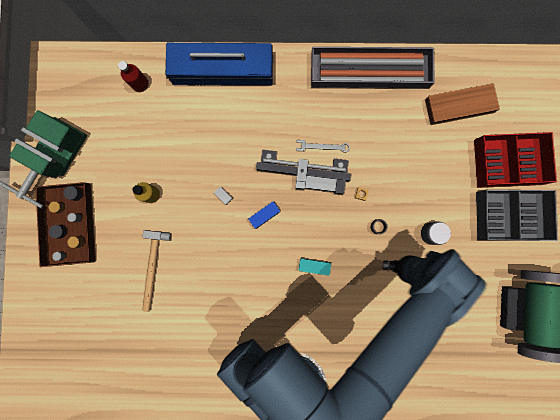

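The crops show the tube flat along the fence, with stop and jaw against its ends and no visible gaps. In the full view the bystanders are at the same pixels as before: nut (361,194), pipe (378,227), short tube (223,195). The arm is clear, so I'm handing in.

```bash
python3 -c "
from cell import job_done
print(job_done())"
```

```text
the job is handed in; nothing more can be done
None
```

The longer tube now lies flat against the fence, trapped between the stop and the jaw, and the job was handed in at about 16 s of the 51 s allowed. `job_done()` gives no verdict.

**What I did:**
- I pushed the tube's right end about 40 mm to the left with the closed fingers.
- I then pushed its long side with two spread fingers along an arc, which squared it up and brought it to the fence.
- I slid the jaw until the tube was against the stop.
- Last, I pressed the long side against the fence once more. The tube was only pushed, never gripped or lifted.

**Last checks:**
- **Jaw:** it stopped moving while the push force rose to 18 N. Its position, about 1 mm from what I predicted, puts it roughly 101 mm from the stop.
- **Fence:** the final push was stopped at about 10 N, within 0.5 mm of the first fence contact.
- **Pictures:** no visible gaps at the fence, stop or jaw, and the bystanders look unmoved. I did not refit the final poses from these images, so that check is by eye.
- **Disagreements:** the two cameras differed by about 3 to 4 mm in absolute position, so I went by contact forces for the final fit. The tool also picked up about a 2° tilt during the jaw push, with no visible effect.

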